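# Tilt the culture slant rack and lock it with the drop-in key

## Task

Lock the tilting tube rack in its steep position with the locking key: take the key out of its walled rack, set it down in the open stand, let go and take it again by its other two faces, then stand it in the guide between the fixture's cheeks and let go, so that its foot rides on the rim of the index plate. Then swing the rack by its lever, away from the robot, until you feel the key drop into the steep notch and stop it, without wrenching the lever against the key. Leave the key fully home and let go; leave the two specimen pots and the amber bottle alone.

Things in the scene. Friction and masses are not known exactly. Their poses are not given: they have to be found in the camera images.
- fixture: Fixed aluminium frame of the tilting tube rack. Origin: centre of the underside of its base plate 150 (x) x 270 (y) x 12 mm; z up, y along the trunnion axis, x away from the robot (yaw within 0.25 rad). At -y a low upright (top 111 mm high); at +y two tall cheeks, plates 8 mm thick, 56 mm wide in x (30 below), top 241 mm high, 48 mm apart; between them the index plate and above it the white guide block.
- guide (a point): Centre of the mouth of the guide slot, 17 (x) x 25 (y) mm, through a block 44 (x) x 48 (y) x 25 mm; axes as the fixture. The cheeks rise 66 mm above the mouth, 4 mm from the key head's y sides: here the head can be held only by its x faces, jaws closing along the fixture's x. Centre of the head with the foot on the rim: 45 mm above this point; fully home, head resting on the block: 25 mm.
- trunnion (a point): Point on the trunnion axis, mid fixture, 85 mm up; axes as the fixture. At +y the cradle carries a steel index plate, rim radius 60 mm, 14 mm thick, with two notches 18 mm wide: a backward one comes under the guide near cradle angle -0.2, the steep one near 0.95. The plate is clamped on by hand and sits up to 0.12 rad off either way, unmeasured: the exact angle must be felt.
- cradle (a joint): Angle (rad) of the swinging cradle, a white tray with four red-capped tubes: 0 level, growing as the lever goes to the fixture's +x; starts at 0.28 to 0.48, limits -0.35 and 1.3. The hinge is stiff (0.3 N m, about 2.5 N at the lever) and stays where left. Once the key has dropped into a notch the cradle is blocked both ways (play about 0.1 rad in all); 8 to 15 N more at the lever tells it, 30 N is wrenching.
- lever_grip (a point): Middle of the black lever handle: a round bar 40 mm long along the fixture's y, 24 mm thick, 120 mm from the trunnion axis, 112 mm to -y of mid fixture, on a 12 mm steel rod. It leans 0.7 rad towards -x at cradle angle 0 and stands straight up at 0.7. Its flat ends, 40 mm apart in y, can be pinched from above. Its axes turn with the cradle.
- key_head (a point): Centre of the black head of the loose locking key: head 28 (x) x 40 (y) x 50 mm (z), upright on a steel shank 14 (x) x 22 (y) mm, 50 mm long, the last 8 mm narrowed to 10 x 18 mm. The foot is 75 mm below this point. Mass 0.13 to 0.26 kg. Half a turn about z makes no difference.
- key: The same key; origin at the centre of the foot of its shank, 75 mm below the centre of its head, same axes.
- rack_slot (a point): Where the key starts: centre of the slot mouth, 17 (x) x 25 (y) mm, of the fixed white key rack, 55 mm high. Two walls, 100 mm long in y, 8 mm thick, rise to 102 mm high, 4 mm from the head's x faces: here the head can be held only by its y faces, jaws closing along the rack's y. It stands left or right of the fixture, the stand on the other side.
- stand_slot (a point): Centre of the slot mouth, 17 (x) x 25 (y) mm, of the open stand, a fixed white block 90 x 90 x 55 mm; this point is on its top, the slot goes right through. With the key in it the head rests on the block, its centre 25 mm above this point, free on all four sides.
- pot_a: Bystander: loose specimen pot with red lid, 50 mm across, 70 mm tall, origin at its underside, on the robot's side of the fixture.
- pot_b: Bystander: a like pot, to the left of the fixture.
- dropper: Bystander: loose amber bottle, 44 mm across, 110 mm tall, origin at its underside, to the right of the fixture.
Not all that is in view belongs to the job. Leave any red look-alike of the part that bears stand_slot alone.

How it is judged:
By the outcome, as a careful person would: the job done as asked, in the order asked, and still so for the second after the job is handed in, with the robot touching nothing.
It also fails if it takes over 72 s, if anything falls off the work surface, if the arm or the gripper's body presses on something with over 40 N, if the wrist force passes 120 N, or if a joint passes its speed limit or range.

## Robot

A 7-joint arm with a two-finger parallel gripper is mounted at the origin on the work surface. World frame = base frame: x ahead of the robot, y to its left, z up, the work surface at z = 0. Lengths are in m, angles in rad, forces in N, time in s.
With the tool pointing down it reaches from about 0.4 to 0.9 m from the base axis. Payload 5.5 kg.
Tool frame: the origin (TCP) lies midway between the tips of the shut fingers; the grasp point (between the pads) lies 19 mm behind it (manip.grip_depth is the distance from the TCP to the grasp point, in m); z points along the fingers, y is the line along which they close (so a half turn about z gives the same grasp; the last joint's range is limited). The gripper opens to 92 mm and grips with 3 to 60 N. Pads are 19 mm wide; open, the fingers measure 130 mm over their backs; the gripper's body (75 mm by 190 mm) begins 47 mm behind the grasp point.
Start: joints at [-1.043, 0.501, -0.427, 1.55, 0.221, 1.138, -0.21], TCP at [0.17, 0.627, 0.227] pointing down, gripper open.
Joint ranges: [-2.88, 2.88], [-0.31, 2.03], [-1.54, 1.56], [0.2, 2.42], [-1.41, 4.55], [0.19, 2.02], [-2.57, 2.57]. Speed limits (rad/s): [2.57, 2.57, 3.14, 3.14, 3.14, 3.14, 3.14].

## Interface

Orientations are given as a unit quaternion [x, y, z, w].
In Python, from bench import manip, effector, viewer gives the robot as it stands. Calls block until the motion is done:
- manip.move_pose(position, orientation): joint-space move of the TCP to a pose.
- manip.servo_line(position, ori=None, vel=0.15): straight line of the TCP; ori=None keeps the orientation; vel is the mean speed in m/s.
- manip.movej(angles): joint-space move.
- effector.open_jaws() and effector.close(f_grip=None): open the fingers fully, or close them until they stop; f_grip is the grip in N (None keeps the last).
- manip.sleep(seconds).
- manip.solve_ik(position, orientation): joint angles nearest the present ones, or None.
- viewer.get_image(name): name is "scene" or "top" or "wrist"; returns the picture (420x560x3 uint8, red, green, blue); there is no depth.
- viewer.get_calibration(name): a dict with "vfov" (degrees; the focal length in pixels is half the picture's height over the tangent of half this angle, whatever the lens; pixels are square), "cx", "cy" (the principal point, pixels), "eye" and "attitude" of the camera in the world. Camera axes: x right, y down, z forward; pixel columns grow to the right and rows downward; lengths in m; the calibration is good to about 2 mm. A picture is of the moment at which its call begins: read the wrist's pose just before it. get_calibration takes no time and is no camera call; for the wrist camera it gives the pose at the moment of the call.
A pose or a line that the arm cannot do raises manip.PlanningError and nothing moves.
- manip.hand_in(): hands the job in; it is judged then, once.
Readings, each from a call of its own:
- manip.current_clock(): time.
- manip.current_q(): joint angles.
- manip.current_joint_velocities(): joint speeds.
- manip.current_tau(): joint torques, N m.
- manip.current_tool_pos(): TCP position.
- manip.current_tcp_rot(): TCP orientation.
- manip.current_force(): force on the tool from outside, world axes, zero at the start.
- manip.current_wrist_torque(): the same for the moment, N m.
- manip.current_finger_gap(): finger opening in m.
- manip.current_gripper_force(): force on a finger pad.
Only numpy, scipy, OpenCV 4.12 (cv2) and the standard library are available. Lean on these libraries where they do the work, as an engineer would, in place of code of your own. Each camera call takes 0.05 s, during which the arm holds its last target. There are 200 camera calls.

## Working session

There is one attempt and no reset: what is moved stays moved. The work goes in short steps, each a Python script; the robot and the scene stay as the last script left them, time stands still between calls to the robot, and variables do not carry over. Pictures are saved under pics/ and viewed, at most 10 in all, crops included, and the job is handed in when it is done.

```bash
ls; mkdir -p pics; python3 - <<'E'
from bench import manip, effector, viewer
import cv2
for n in ("scene","top"):
    c=viewer.get_calibration(n); print(n,c)
    cv2.imwrite(f"pics/{n}0.png",cv2.cvtColor(viewer.get_image(n),cv2.COLOR_RGB2BGR))
print(viewer.get_calibration("wrist"), manip.current_tcp_rot(), manip.grip_depth, manip.current_clock())
E
```

```text
pics
scene {'vfov': 44.72618989479746, 'cx': 284.0406793547302, 'cy': 202.3389000712471, 'eye': array([0.96123644, 0.81880871, 0.84994855]), 'attitude': array([ 0.20769095,  0.86853554, -0.43786467, -0.10385096])}
top {'vfov': 53.69197488416599, 'cx': 279.6498790514689, 'cy': 207.53200106102122, 'eye': array([ 0.38836489, -0.03945173,  1.26141347]), 'attitude': array([ 0.70756152, -0.70555094,  0.03054479, -0.02493166])}
{'vfov': 58.85723325440626, 'cx': 282.79023560678206, 'cy': 205.85936591988312, 'eye': array([0.1038318 , 0.64383032, 0.38420632]), 'attitude': array([0.78743257, 0.60285001, 0.07787243, 0.10226286])} [ 1.31975366e-01  9.91252625e-01 -8.46293773e-04 -1.43765060e-04] 0.0188 0.1
```

View pics/top0.png

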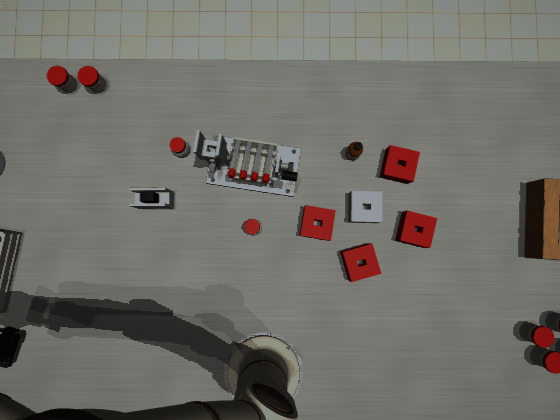

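View pics/scene0.png

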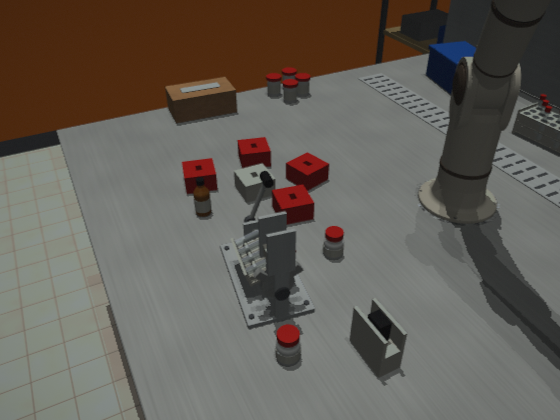

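```bash
cat > h.py <<'E'
from bench import manip, effector, viewer
import numpy as np, cv2
from scipy.spatial.transform import Rotation as R
def K(c):
    f=210/np.tan(np.radians(c["vfov"])/2); return np.array([[f,0,c["cx"]],[0,f,c["cy"]],[0,0,1]])
def shot(n,save):
    c=viewer.get_calibration(n); im=cv2.cvtColor(viewer.get_image(n),cv2.COLOR_RGB2BGR)
    cv2.imwrite(f"pics/{save}.png",im); np.save(f"pics/{save}.npy",c,allow_pickle=True); return im,c
def load(s): return cv2.imread(f"pics/{s}.png"), np.load(f"pics/{s}.npy",allow_pickle=True).item()
def ray(px,c):
    px=np.atleast_2d(px).astype(float)
    d=np.c_[px,np.ones(len(px))]@np.linalg.inv(K(c)).T
    return R.from_quat(c["attitude"]).apply(d)
def onto(px,c,z):
    d=ray(px,c); return c["eye"]+d*((z-c["eye"][2])/d[:,2])[:,None]
def proj(P,c):
    p=R.from_quat(c["attitude"]).inv().apply(np.atleast_2d(P)-c["eye"])@K(c).T; return p[:,:2]/p[:,2:]
def ori(yaw):  # tool down, jaw (tool y) line along world direction yaw
    y=np.array([np.cos(yaw),np.sin(yaw),0]); z=np.array([0,0,-1.]); x=np.cross(y,z)
    return R.from_matrix(np.c_[x,y,z]).as_quat()
def plan(p,yaw):
    """best of the two equivalent grasps: yaw/yaw+pi with the last joint well in range"""
    q0=np.array(manip.current_q()); best=None
    for a in (yaw,yaw+np.pi):
        q=manip.solve_ik(p,ori(a))
        if q is None: continue
        s=np.abs(np.array(q)-q0).max()
        if best is None or s<best[0]: best=(s,a,np.array(q))
    return best
def comps(mask,amin=30):
    cs,_=cv2.findContours(mask.astype(np.uint8)*255,cv2.RETR_EXTERNAL,cv2.CHAIN_APPROX_NONE)
    return [k for k in cs if cv2.contourArea(k)>amin]
E
python3 - <<'E'
from h import *
im,c=shot("top","top1")
hsv=cv2.cvtColor(im,cv2.COLOR_BGR2HSV)
dark=(hsv[...,2]<60)
for nm,(x0,y0,x1,y1),z in (("head",(130,185,172,212),.105),("stand",(340,185,392,228),.055)):
    m=np.zeros(dark.shape,bool); m[y0:y1,x0:x1]=True
    mk=dark&m if nm=="head" else (hsv[...,2]>150)&(hsv[...,1]<60)&m
    for k in comps(mk,20):
        (ce,wh,an)=cv2.minAreaRect(k); P=onto(cv2.boxPoints((ce,wh,an)),c,z); e=P[1]-P[0];e2=P[2]-P[1]
        print(nm,ce,P.mean(0).round(4),np.linalg.norm(e).round(4),np.degrees(np.arctan2(e[1],e[0])).round(1),np.linalg.norm(e2).round(4),np.degrees(np.arctan2(e2[1],e2[0])).round(1))
print("base",onto([(208,184),(295,196),(299,149),(215,135)],c,.012).round(3))
print("pots",onto([(251,227),(178,145),(88,76)],c,.07).round(3),onto([(354,150)],c,.11).round(3))
print(onto([(289,176)],c,.18))
for nm,p in (("rack",[.41,.35,.3]),("fix",[.5,.03,.4]),("stand",[.39,-.3,.3])):
    for a in np.radians([-90,-45,0,45,90,135,180]):
        q=manip.solve_ik(p,ori(a)); print(nm,np.degrees(a).round(),None if q is None else np.round(q,2))
E
```

```text
head (151.0, 198.5) [0.5035 0.3109 0.105 ] 0.1117 -89.8 0.0534 -178.7
stand (366.5, 206.0) [ 0.4887 -0.3028  0.055 ] 0.0851 -89.8 0.088 179.0
base [[ 0.557  0.168  0.012]
 [ 0.522 -0.096  0.012]
 [ 0.666 -0.108  0.012]
 [ 0.709  0.149  0.012]]
pots [[0.426 0.033 0.07 ]
 [0.664 0.247 0.07 ]
 [0.869 0.516 0.07 ]] [[ 0.642 -0.258  0.11 ]]
[[ 0.55670511 -0.07232336  0.18      ]]
rack -90.0 [-0.89  0.2   0.16  1.76 -0.04  1.18 -2.29]
rack -45.0 [-0.78  0.2   0.03  1.75 -0.01  1.18 -1.54]
rack 0.0 [-0.64  0.21 -0.13  1.75  0.03  1.18 -0.78]
rack 45.0 [-0.52  0.22 -0.28  1.75  0.06  1.19 -0.03]
rack 90.0 [-0.39  0.23 -0.43  1.74  0.1   1.19  0.72]
rack 135.0 [-0.3   0.24 -0.54  1.74  0.13  1.2   1.48]
rack 180.0 [-0.17  0.27 -0.7   1.74  0.18  1.2   2.22]
fix -90.0 [-0.35  0.07  0.25  1.69 -0.02  1.38 -1.67]
fix -45.0 [-0.28  0.07  0.18  1.69 -0.01  1.38 -0.89]
fix 0.0 [-0.24  0.07  0.14  1.69 -0.01  1.38 -0.1 ]
fix 45.0 [-0.2   0.07  0.09  1.69 -0.01  1.38  0.68]
fix 90.0 [-0.15  0.07  0.04  1.68 -0.    1.38  1.46]
fix 135.0 [-0.11  0.07 -0.01  1.68  0.    1.38  2.24]
fix 180.0 None
stand -90.0 [-0.29  0.17  1.01  1.88 -0.16  1.17 -0.8 ]
stand -45.0 [-0.27  0.16  0.97  1.88 -0.15  1.17 -0.03]
stand 0.0 [-0.17  0.14  0.85  1.88 -0.12  1.17  0.73]
stand 45.0 [-0.22  0.15  0.92  1.88 -0.13  1.17  1.53]
stand 90.0 [-0.49  0.27  1.3   1.89 -0.28  1.19  2.47]
stand 135.0 [ 1.74  0.45 -1.45  1.83  0.47  1.28  2.52]
stand 180.0 [-0.53  0.33  1.38  1.89 -0.34  1.21 -2.18]
```

```bash
python3 - <<'E'
from h import *
c=viewer.get_calibration("wrist"); Rt=R.from_quat(manip.current_tcp_rot()); t=np.array(manip.current_tool_pos())
rel=Rt.inv().apply(c["eye"]-t); aim=Rt.inv().apply(R.from_quat(c["attitude"]).apply([0,0,1])); print("cam in tool",rel.round(4),aim.round(3))
P=np.array([.5035,.311,.105]); h=.30
b=plan([P[0],P[1],h],np.pi/2); print(b)
Ro=R.from_quat(ori(b[1])); e=Ro.apply(rel); a=Ro.apply(aim); off=e+a*((.105-h-e[2])/a[2]); print(off)
g=[P[0]-off[0],P[1]-off[1],h]
t0=manip.current_clock(); manip.move_pose(g,ori(b[1])); print(manip.current_clock()-t0, manip.current_q(),manip.current_force())
shot("wrist","w1")
E
```

```text
cam in tool [ 0.0683 -0.0011 -0.1584] [-0.255  0.001  0.967]
(np.float64(1.0788234953640057), 1.5707963267948966, array([-0.30678478,  0.32497251, -0.37096877,  1.61727756,  0.12345205,
        1.22252314,  0.86852589]))
[ 0.02485872 -0.00063991 -0.195     ]
1.6417000000000002 [-0.31533137  0.28700595 -0.3830203   1.66763767  0.11249425  1.20888419
  0.8486373 ] [-0.26827513  1.29157006 -0.42410409]
```

View pics/w1.png

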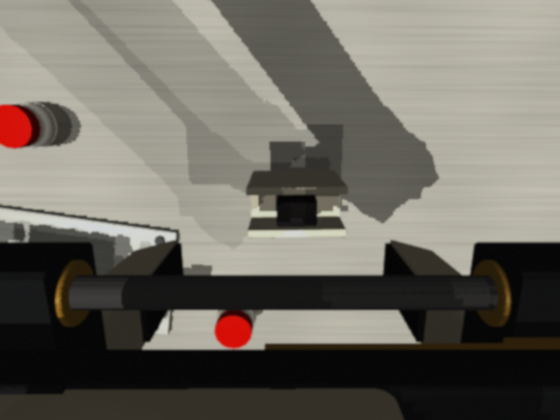

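```bash
python3 - <<'E'
from h import *
im,c=load("w1")
g=im.max(2)
print(g[208:214:5,268:326:2].tolist()); print(g[165:245:1,297].tolist()); print(g[165:245:1,255].tolist())
m=np.zeros(g.shape,bool); m[185:232,265:328]=1
for th in (30,45,60):
  for k in comps((g<th)&m,100):
    ce,wh,an=cv2.minAreaRect(k); print(th,ce,wh,an,onto([ce],c,.105).round(4), cv2.boundingRect(k))
# +x wall top outer edge: fit by column
pts=[]
for x in range(255,342):
    col=g[226:246,x].astype(int); pts.append((x,226+np.argmax(col>200),226+len(col)-1-np.argmax(col[::-1]>200)))
pts=np.array(pts); print(pts[::12].tolist())
for j in (1,2):
    l=np.polyfit(pts[:,0],pts[:,j],1); P=onto([(250,np.polyval(l,250)),(345,np.polyval(l,345))],c,.102); d=P[0]-P[1]; print(P.round(4),"yaw of y axis",np.degrees(np.arctan2(d[1],d[0])))
E
```

```text
[[113, 114, 114, 105, 55, 17, 16, 16, 16, 15, 16, 17, 18, 19, 21, 20, 20, 22, 21, 18, 16, 17, 17, 16, 49, 108, 114, 113, 114], [213, 213, 213, 211, 153, 37, 14, 14, 16, 16, 16, 18, 18, 18, 19, 20, 19, 19, 18, 15, 14, 14, 14, 15, 63, 141, 183, 209, 213]]
[75, 72, 63, 54, 51, 52, 52, 53, 53, 52, 52, 53, 53, 52, 53, 54, 53, 53, 53, 54, 56, 69, 97, 115, 112, 101, 95, 93, 85, 63, 33, 12, 5, 4, 6, 7, 9, 13, 16, 19, 21, 19, 21, 19, 20, 20, 20, 19, 19, 18, 19, 19, 21, 24, 29, 30, 28, 27, 26, 24, 28, 35, 49, 65, 112, 171, 204, 213, 214, 214, 213, 206, 195, 184, 181, 181, 182, 182, 180, 179]
[136, 135, 135, 134, 129, 109, 82, 62, 55, 54, 54, 53, 53, 54, 54, 53, 53, 54, 52, 53, 52, 56, 61, 67, 70, 70, 70, 69, 74, 103, 150, 179, 188, 188, 189, 188, 188, 188, 186, 188, 187, 188, 192, 201, 209, 213, 215, 215, 215, 213, 207, 184, 136, 84, 59, 55, 56, 54, 55, 55, 54, 54, 53, 60, 97, 155, 193, 209, 213, 213, 211, 205, 193, 185, 184, 184, 183, 180, 177, 177]
30 (296.5, 210.0) (30.0, 39.0) 90.0 [[0.5065 0.326  0.105 ]] (277, 195, 40, 31)
45 (296.5, 210.5) (31.0, 41.0) 90.0 [[0.507  0.3261 0.105 ]] (276, 195, 42, 32)
60 (296.0, 210.5) (33.0, 62.0) 90.0 [[0.507  0.3256 0.105 ]] (265, 194, 63, 34)
[[255, 232, 236], [267, 232, 236], [279, 232, 236], [291, 231, 236], [303, 231, 236], [315, 231, 235], [327, 231, 235], [339, 231, 235]]
[[0.5306 0.2795 0.102 ]
 [0.5288 0.3753 0.102 ]] yaw of y axis -88.90351318084812
[[0.5351 0.2795 0.102 ]
 [0.5333 0.3755 0.102 ]] yaw of y axis -88.90178396189263
```

```bash
python3 - <<'E'
from h import *
im,c=load("w1"); cv2.imwrite("pics/w1c.png",cv2.resize(im[160:250,230:365],None,fx=5,fy=5,interpolation=cv2.INTER_CUBIC))
E
```

```text
(no output)
```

View pics/w1c.png

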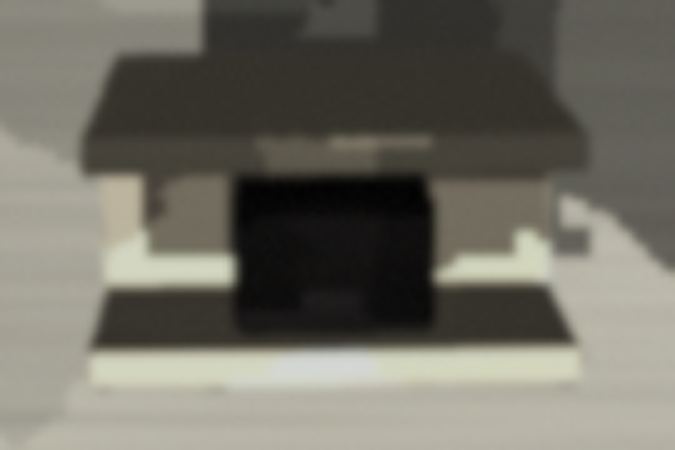

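```bash
python3 - <<'E'
from h import *
im,c=load("w1")
P=onto([(296.4,r) for r in (186.5,194,229.3,236.7)],c,.102); print(P.round(4),P.mean(0).round(4))
T,ct=load("top1"); print(proj([[P[:,0].mean(),.326,.105]],ct))
print(T.max(2)[192:206:2,130:176].tolist())
E
```

```text
[[0.4835 0.3258 0.102 ]
 [0.491  0.3259 0.102 ]
 [0.5275 0.3263 0.102 ]
 [0.5354 0.3264 0.102 ]] [0.5093 0.3261 0.102 ]
[[145.66050204 196.39766108]]
[[127, 126, 126, 125, 103, 87, 52, 45, 45, 32, 21, 17, 17, 19, 19, 19, 20, 19, 20, 21, 21, 22, 22, 18, 11, 66, 105, 110, 111, 111, 111, 111, 111, 112, 112, 110, 111, 111, 111, 64, 43, 44, 45, 45, 87, 112], [121, 120, 121, 121, 121, 147, 152, 152, 151, 117, 41, 17, 18, 18, 17, 19, 20, 20, 20, 20, 20, 20, 22, 14, 5, 2, 4, 6, 31, 139, 150, 152, 154, 154, 154, 155, 154, 155, 155, 77, 44, 41, 41, 41, 85, 91], [126, 125, 126, 127, 131, 147, 151, 151, 152, 117, 41, 18, 18, 19, 18, 20, 20, 19, 20, 20, 20, 22, 21, 14, 4, 5, 4, 1, 22, 114, 146, 151, 155, 155, 155, 154, 155, 154, 154, 77, 44, 42, 41, 41, 86, 112], [126, 125, 125, 124, 131, 148, 151, 152, 151, 116, 43, 19, 18, 20, 18, 20, 20, 20, 20, 21, 22, 22, 22, 13, 6, 2, 3, 3, 22, 114, 147, 152, 155, 155, 154, 154, 154, 154, 155, 77, 43, 41, 41, 41, 85, 110], [128, 128, 128, 130, 133, 147, 151, 151, 152, 117, 42, 19, 19, 19, 20, 21, 21, 20, 21, 23, 22, 21, 22, 13, 5, 2, 3, 2, 23, 114, 146, 152, 155, 155, 154, 155, 155, 154, 155, 76, 43, 41, 41, 53, 90, 115], [126, 126, 126, 125, 131, 147, 151, 152, 152, 151, 150, 113, 70, 26, 4, 2, 2, 2, 1, 2, 2, 2, 3, 1, 2, 2, 3, 3, 25, 131, 150, 153, 154, 154, 154, 154, 155, 155, 155, 84, 46, 41, 42, 50, 87, 112], [150, 150, 150, 150, 151, 150, 151, 150, 151, 151, 152, 152, 151, 151, 152, 151, 150, 151, 150, 151, 151, 150, 151, 151, 150, 151, 151, 152, 152, 152, 153, 152, 153, 153, 127, 59, 46, 67, 69, 48, 41, 41, 42, 52, 85, 108]]
```

```bash
python3 - <<'E'
from h import *
yaw=np.radians(91.1); x,y=.5090,.3258; o=ori(yaw)
manip.move_pose([x,y,.16],o); t=manip.current_clock()
manip.servo_line([x,y,.066],vel=.08); print("down",manip.current_force().round(1),manip.current_clock()-t)
effector.close(f_grip=25); print("gap",manip.current_finger_gap(),manip.current_gripper_force(),manip.current_force().round(1),manip.current_wrist_torque().round(2))
manip.servo_line([x,y,.135],vel=.1)
print("lift",manip.current_finger_gap(),manip.current_force().round(1))
manip.servo_line([x,y,.34],vel=.3)
print(manip.current_finger_gap(),manip.current_force().round(1),manip.current_clock())
im,c=shot("wrist","w2")
# go look at fixture (held key)
p=[.53,.03,.36]; print(plan(p,yaw)[1:], plan([.49,-.303,.3],yaw)[1:])
manip.move_pose(p,ori(plan(p,yaw)[1])); shot("wrist","w3"); print(manip.current_clock())
E
```

```text
down [-0.2 -1.2 -0.8] 1.3249999999999997
gap 0.03961603856176059 24.999665915966034 [ 0.6 -0.  -0.7] [ 0.09 -0.01 -0.02]
lift 0.039849210361217705 [-0.4 -0.2 -3.4]
0.04001928497699789 [ 0.2 -0.3 -1.7] 6.3333
(np.float64(1.589994948566834), array([ 0.12797242,  0.16105734, -0.26771034,  1.67653166,  0.04391965,
        1.30988762,  1.44222521])) (np.float64(1.589994948566834), array([ 0.49202716,  0.27292058,  0.01862694,  1.66699357, -0.005383  ,
        1.20172841,  2.10190169]))
7.575
```

View pics/w3.png

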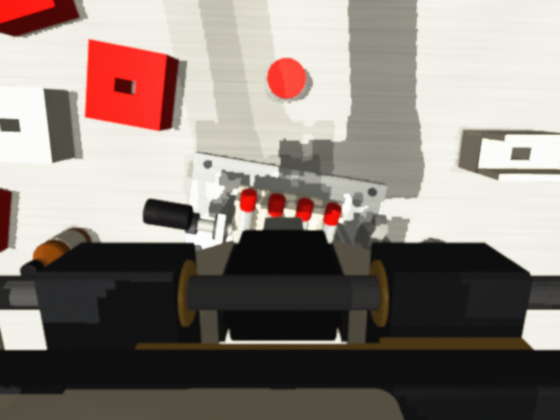

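```bash
python3 - <<'E'
from h import *
yaw=np.radians(91.1); p=np.array([.455,-.305,.29])
manip.move_pose(p,ori(yaw)); im,c=shot("wrist","w4"); print(manip.current_clock(), manip.current_tool_pos())
E
```

```text
8.9417 [ 0.45654067 -0.30301563  0.29034715]
```

View pics/w4.png

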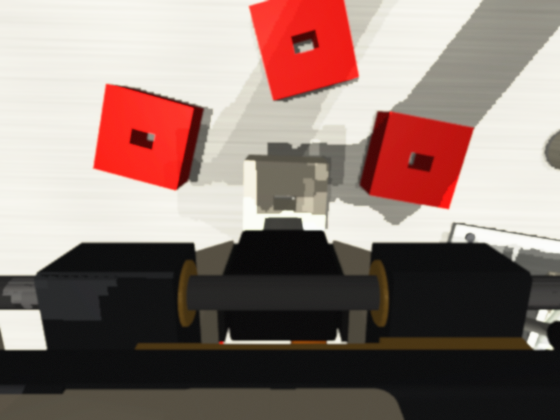

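```bash
python3 - <<'E'
from h import *
yaw=np.radians(91.1)
manip.servo_line([.535,-.303,.29],vel=.2); manip.sleep(.2); im,c=shot("wrist","w5"); print(manip.current_clock(), manip.current_tool_pos())
q=proj([[.49,-.303,.055]],c)[0].astype(int); print(q)
cv2.imwrite("pics/w5c.png",cv2.resize(im[max(q[1]-65,0):q[1]+65,q[0]-80:q[0]+80],None,fx=4.6,fy=4.6,interpolation=cv2.INTER_CUBIC)); print(max(q[1]-65,0),q[0]-80)
E
```

```text
9.7417 [ 0.53431756 -0.3033259   0.29031262]
[284 131]
66 204
```

View pics/w5c.png

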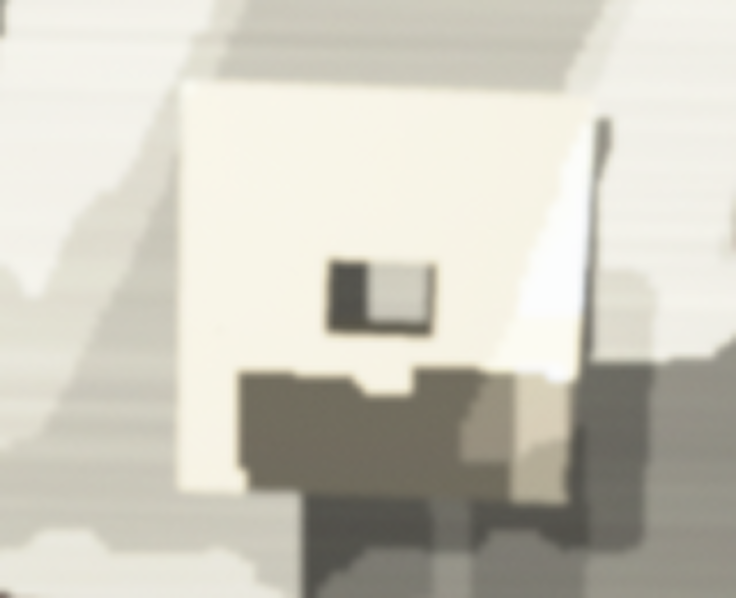

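```bash
cat >> h.py <<'E'
def fz(): return np.mean([manip.current_force() for _ in range(3)],0)
def insert(x,y,z0,z1,step=.003,lim=6.,vel=.06,verbose=True):
    """lower in steps from z0 to z1 with tool orientation kept; on contact, try offsets. returns final z,(x,y)"""
    b=fz(); z=z0; ox=oy=0.; tries=0
    offs=[(r*np.cos(a),r*np.sin(a)) for r in (.0015,.003,.0045) for a in np.arange(0,2*np.pi,np.pi/4 if r>.002 else np.pi/2)]
    cx,cy=x,y
    while z>z1+1e-5:
        zn=max(z-step,z1); manip.servo_line([cx,cy,zn],vel=vel); f=fz()-b
        if abs(f[2])>lim:
            if verbose: print("contact z=%.4f at (%.4f,%.4f)"%(zn,cx,cy),f.round(1),np.round(manip.current_tool_pos(),4),"clk",round(manip.current_clock(),2))
            if tries>=len(offs): return z,(cx,cy),False
            manip.servo_line([cx,cy,z+.001],vel=.1)
            dx,dy=offs[tries]; tries+=1; cx,cy=x+dx,y+dy; manip.servo_line([cx,cy,z+.001],vel=.1)
        else: z=zn
    return z,(cx,cy),True
E
python3 - <<'E'
from h import *
im,c=load("w5"); u=lambda p:(np.array(p)+.5)/4.6-.5+[204,66]
S=onto(u([(331,259),(437,263),(432,336),(327,331)]),c,.055); B=onto(u([(181,80),(597,94),(572,503),(178,490)]),c,.055)
print(S.round(4),S.mean(0).round(4)); print(B.round(4),B.mean(0).round(4))
for a,b in ((0,1),(3,2)):
    for Q in (S,B): d=Q[b]-Q[a]; print(np.degrees(np.arctan2(d[1],d[0])),np.linalg.norm(d))
E
```

```text
[[ 0.4801 -0.3124  0.055 ]
 [ 0.4805 -0.2886  0.055 ]
 [ 0.4967 -0.2892  0.055 ]
 [ 0.496  -0.3131  0.055 ]] [ 0.4883 -0.3008  0.055 ]
[[ 0.4425 -0.3457  0.055 ]
 [ 0.4436 -0.2546  0.055 ]
 [ 0.5344 -0.2555  0.055 ]
 [ 0.5331 -0.3472  0.055 ]] [ 0.4884 -0.3008  0.055 ]
88.98321395732057 0.02381249879995543
89.26249415337162 0.09113210770262453
88.40093057175963 0.023849274356036967
89.17572764240214 0.09163345081566257
```

```bash
python3 - <<'E'
from h import *
x,y=.4884,-.3008; o=ori(np.radians(89.2))
manip.move_pose([x,y,.15],o); manip.servo_line([x,y,.121],vel=.15); print(manip.current_clock(), manip.current_tool_pos())
print(insert(x,y,.121,.067,step=.006,lim=6,vel=.06)); print(fz().round(1),manip.current_tool_pos().round(4),manip.current_clock(),manip.current_finger_gap())
E
```

```text
10.725 [ 0.48956328 -0.30100783  0.12216809]
(0.067, (0.4884, -0.3008), True)
[ 0.4  0.4 -2.1] [ 0.4883 -0.3006  0.0665] 12.975 0.03976885936815363
```

```bash
python3 - <<'E'
from h import *
x,y=.4884,-.3007
effector.open_jaws(); manip.servo_line([x,y,.15],vel=.2)
b=plan([x,y,.15],np.radians(-.8)); print(b)
manip.move_pose([x,y,.15],ori(np.radians(-.8))); manip.servo_line([x,y,.068],vel=.1); print("f",fz().round(1))
effector.close(f_grip=25); print("gap",manip.current_finger_gap(),fz().round(1))
manip.servo_line([x,y,.14],vel=.12); print("lift",manip.current_finger_gap(),fz().round(1))
manip.servo_line([x,y,.38],vel=.35)
F=np.radians(-7.5); manip.move_pose([.60,.03,.40],ori(F)); manip.sleep(.2)
shot("wrist","w6"); print(manip.current_clock(),manip.current_q().round(2),manip.current_finger_gap())
E
```

```text
(np.float64(1.4193910388905426), np.float64(-0.013962634015954637), array([ 0.26549406,  0.43149298,  0.30347783,  1.83658019, -0.16058205,
        0.89733948,  0.62934223]))
f [-0.5 -0.9  0.6]
gap 0.027963576670256996 [ 0.6 -0.6 -0.1]
lift 0.02794539746609193 [ 0.3 -0.4 -2.9]
20.9167 [-0.23  0.27  0.18  1.46 -0.05  1.42 -0.18] 0.027776799018095346
```

View pics/w6.png

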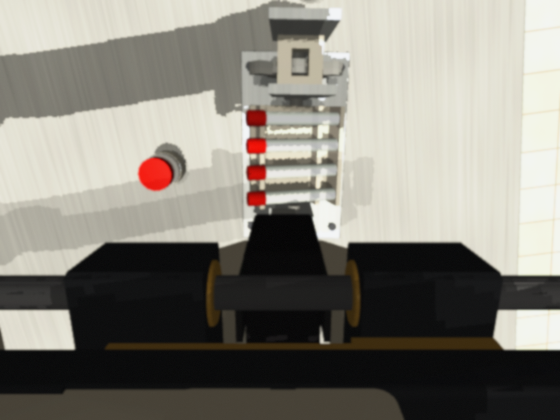

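```bash
python3 - <<'E'
from h import *
im,c=load("w6"); cv2.imwrite("pics/w6c.png",cv2.resize(im[0:110,230:365],None,fx=5,fy=5,interpolation=cv2.INTER_CUBIC))
E
```

```text
(no output)
```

View pics/w6c.png

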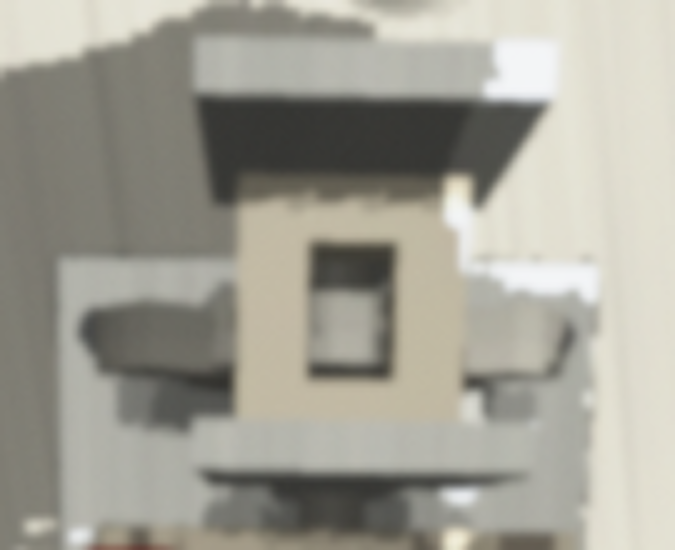

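```bash
python3 - <<'E'
from h import *
im,c=load("w6"); u=lambda p:(np.array(p)+.5)/5-.5+[230,0]
S=onto(u([(311,243),(395,243),(391,379),(309,379)]),c,.175); print(S.round(4),S.mean(0).round(4))
B=onto(u([(239,180),(466,180),(462,415),(236,415)]),c,.175); print(B.mean(0).round(4),np.linalg.norm(B[1]-B[0]),"yawblock",[np.degrees(np.arctan2(*(B[j]-B[i])[[1,0]])).round(2) for i,j in ((3,0),(2,1))])
C=onto(u([(194,38),(557,38),(194,97),(548,97),(190,420),(536,420)]),c,.241); print(C.round(4))
for i in (0,2,4): d=C[i+1]-C[i]; print(np.degrees(np.arctan2(d[1],d[0])).round(2),np.linalg.norm(d).round(4))
g=im.max(2).astype(int)
# subpixel profile of slot & cheek edges
print(g[60,286:316].tolist()); print(g[40:84,300].tolist())
# far-cheek top near edge slope
e=[]
for x in range(272,334): 
    col=g[14:24,x]; k=np.argmin(np.diff(col)); e.append((x,14+k))
e=np.array(e); print(e[::6].tolist())
l=[(x,) for x in ()]
gy=cv2.Sobel(g.astype(np.float32),cv2.CV_32F,0,1)
pts=[]
for x in range(275,330):
    w=np.clip(-gy[15:24,x],0,None); pts.append((x,(w*np.arange(15,24)).sum()/w.sum()))
pts=np.array(pts); l=np.polyfit(*pts.T,1); P=onto([(275,np.polyval(l,275)),(330,np.polyval(l,330))],c,.241); d=P[1]-P[0]; print("cheek edge yaw",np.degrees(np.arctan2(d[1],d[0])),P.round(4))
# lever & pot
im3,c3=load("w3"); print("lever ends",onto([(150,212),(188,218)],c3,.195).round(3))
E
```

```text
[[0.6247 0.1486 0.175 ]
 [0.6407 0.1465 0.175 ]
 [0.6371 0.1221 0.175 ]
 [0.6212 0.1242 0.175 ]] [0.6309 0.1354 0.175 ]
[0.6311 0.1376 0.175 ] 0.04315849976298284 yawblock [np.float64(81.38), np.float64(82.89)]
[[0.6078 0.1711 0.241 ]
 [0.6635 0.1636 0.241 ]
 [0.6066 0.1628 0.241 ]
 [0.6613 0.1555 0.241 ]
 [0.5992 0.1155 0.241 ]
 [0.6548 0.108  0.241 ]]
-7.62 0.0561
-7.62 0.0551
-7.62 0.0562
[194, 194, 195, 193, 185, 163, 144, 145, 153, 160, 165, 169, 169, 168, 167, 166, 164, 158, 145, 128, 106, 91, 111, 157, 185, 191, 192, 192, 192, 192]
[172, 187, 192, 193, 193, 193, 192, 178, 140, 91, 67, 64, 65, 67, 68, 67, 70, 90, 126, 155, 167, 171, 172, 173, 172, 173, 175, 177, 177, 178, 176, 167, 137, 96, 81, 118, 162, 186, 193, 193, 193, 193, 192, 192]
[[272, 18], [278, 18], [284, 18], [290, 18], [296, 18], [302, 18], [308, 19], [314, 19], [320, 19], [326, 19], [332, 19]]
cheek edge yaw -8.622981913395952 [[0.6118 0.1625 0.241 ]
 [0.6541 0.1561 0.241 ]]
lever ends [[ 0.555 -0.088  0.195]
 [ 0.56  -0.054  0.195]]
```

```bash
python3 - <<'E'
from h import *
x,y=.6309,.1354; o=ori(np.radians(-8.0))
manip.move_pose([x,y,.335],o); manip.servo_line([x,y,.246],vel=.15); print(manip.current_clock(), manip.current_tool_pos().round(4),fz().round(1))
r=insert(x,y,.246,.2125,step=.004,lim=5,vel=.06); print(r); cx,cy=r[1]
print(fz().round(1),manip.current_tool_pos().round(4),manip.current_clock())
if r[2]:
    b=fz()
    for z in np.arange(.2115,.203,-.001):
        manip.servo_line([cx,cy,z],vel=.05); f=fz()-b; print(round(z,4),f.round(1))
        if abs(f[2])>2.5: break
E
```

```text
22.2333 [0.6319 0.135  0.2474] [-0.3 -0.6 -1.7]
(0.2125, (0.6309, 0.1354), True)
[ 0.   0.3 -1.6] [0.6308 0.1354 0.2124] 24.4833
0.2115 [ 1.1 -0.5 -0.1]
0.2105 [ 0.4 -0.6  0. ]
0.2095 [-0.4 -1.  -1.5]
0.2085 [-0.1  0.7 -0.5]
0.2075 [-1.5  0.1  2.3]
0.2065 [-2.4 -1.3  8. ]
```

```bash
python3 - <<'E'
from h import *
x,y=.6309,.1354
manip.servo_line([x,y,.2075],vel=.05); effector.open_jaws(); print(fz().round(1))
manip.servo_line([x,y,.33],vel=.25)
ex=np.array([np.cos(-.1396),np.sin(-.1396)]); ey=np.array([-ex[1],ex[0]])
p=np.array([x,y])+.02*ex-.2146*ey
b=plan([*p,.34],np.radians(82)); print(b[1:]); manip.move_pose([*p,.34],ori(b[1])); manip.sleep(.2)
im,c=shot("wrist","w7"); shot("scene","s7"); print(manip.current_clock(),proj([[.5575,-.071,.197]],c))
E
```

```text
[-0.4  0.1 -0.2]
(np.float64(4.572762640225143), array([-0.26702583,  0.366129  ,  0.47667257,  1.49688527, -0.17039391,
        1.31989424, -1.48547897]))
29.3417 [[283.46350103 264.2102177 ]]
```

View pics/w7.png

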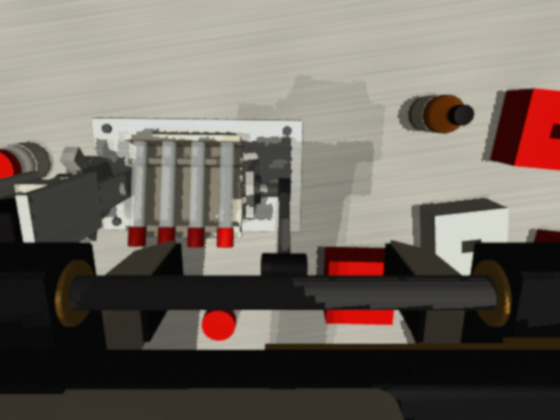

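```bash
cat > swing.py <<'E'
from h import *
g=np.array([.6309,.1354]); ex=np.array([np.cos(-.1396),np.sin(-.1396)]); ey=np.array([-ex[1],ex[0]])
def lev(th,dx=0,dz=0):
    a=th-.7; p=g+(.12*np.sin(a)+dx)*ex-.2146*ey; return np.array([*p,.085+.12*np.cos(a)-.0188+dz])
def tan(th): a=th-.7; return np.array([*(np.cos(a)*ex),-np.sin(a)])
E
python3 - <<'E'
from swing import *
th=.315; p=lev(th)
b0=fz(); manip.servo_line([*p[:2],.26],vel=.2); manip.servo_line(p,vel=.12); print(p.round(4),(fz()-b0).round(1),manip.current_clock())
effector.close(f_grip=25); print(manip.current_finger_gap(),(fz()-b0).round(1))
# gentle first motion
log=[]
while th<.75:
    th+=.03; manip.servo_line(lev(th),vel=.06); f=fz()-b0; log.append((round(th,3),round(float(f@tan(th)),1),round(float(f[2]),1)))
    if abs(f@tan(th))>9 or np.linalg.norm(f)>18: print("STOP");break
print(log,manip.current_finger_gap(),manip.current_clock())
E
```

```text
[ 0.5564 -0.0708  0.1774] [ 0.1 -0.7 -0.4] 30.85
0.03984632110951598 [-0.8  2.4 -0.5]
[(0.345, -4.1, -0.1), (0.375, -5.1, -0.9), (0.405, -5.2, -1.4), (0.435, -4.5, -0.1), (0.465, -4.7, -1.6), (0.495, -5.3, -1.2), (0.525, -3.8, -1.6), (0.555, -3.8, -2.7), (0.585, -4.9, -1.9), (0.615, -3.9, -3.7), (0.645, -4.4, -4.0), (0.675, -4.1, -4.5), (0.705, -2.9, -5.8), (0.735, -3.3, -6.5), (0.765, -2.7, -6.1)] 0.03985647349182458 35.4583
```

```bash
python3 - <<'E'
from swing import *
th=.765; b0=np.array([0,0,-.3]); log=[]; dr=0.; base=-3.8; hit=False
while th<1.24:
    th+=.015; t=tan(th); a=th-.7; rad=np.array([*(np.sin(a)*ex),np.cos(a)])
    manip.servo_line(lev(th)+dr*rad,vel=.03); f=fz()-b0; ft,fr=f@t,f@rad; log.append((round(th,3),round(float(ft),1),round(float(fr),1)))
    if fr<-6: dr-=.0006
    if fr>6: dr+=.0006
    if ft<base-6:
        manip.sleep(.1); f=fz()-b0; log.append(("re",round(float(f@t),1)))
        if f@t<base-6: hit=True; break
print(log,hit,dr,manip.current_finger_gap(),manip.current_tool_pos().round(4),lev(th).round(4),manip.current_clock())
E
```

```text
[(0.78, -4.3, -4.2), (0.795, -4.1, -5.4), (0.81, -4.1, -5.4), (0.825, -3.6, -5.5), (0.84, -3.7, -5.3), (0.855, -3.1, -5.8), (0.87, -4.1, -5.2), (0.885, -3.0, -5.4), (0.9, -4.0, -3.7), (0.915, -2.1, -5.2), (0.93, -4.5, -4.7), (0.945, -2.4, -4.3), (0.96, -3.2, -5.6), (0.975, -2.7, -4.8), (0.99, -2.9, -3.6), (1.005, -5.1, -3.7), (1.02, -6.5, -1.9), (1.035, -9.5, -1.0), (1.05, -12.8, 1.5), ('re', -13.4)] True 0.0 0.03962711490709616 [ 0.6397 -0.0825  0.1796] [ 0.6418 -0.0828  0.1789] 40.3083
```

```bash
python3 - <<'E'
from swing import *
manip.servo_line(lev(1.005),vel=.04); manip.sleep(.2); t=tan(1.0); print("backed",round(float(fz()@t),1),fz().round(1))
effector.open_jaws(); p=lev(1.005); print(fz().round(1))
manip.servo_line([*p[:2],.33],vel=.25)
F=np.radians(-8); q=g+(-.03)*ex-.105*ey
manip.move_pose([*q,.40],ori(F)); manip.sleep(.2); im,c=shot("wrist","w8"); print(manip.current_clock())
for z in (.225,.245):
    P=[[*(g+sx*.014*ex+sy*.02*ey),z] for sx,sy in ((-1,1),(1,1),(1,-1),(-1,-1))]; print(z,proj(P,c).round(1).tolist())
P=[[*(g+sy*.024*ey+sx*.028*ex),.241] for sx,sy in ((-1,1),(1,1),(1,-1),(-1,-1))]; print("cheeks",proj(P,c).round(1).tolist())
gr=im.max(2); q0=proj([[*g,.225]],c)[0].astype(int); print(q0)
print(gr[max(q0[1]-50,0):q0[1]+50:1,q0[0]].tolist()); print(gr[q0[1],q0[0]-45:q0[0]+45].tolist()); print(gr[q0[1]-8,q0[0]-45:q0[0]+45].tolist())
m=np.zeros(gr.shape,bool); m[max(q0[1]-45,0):q0[1]+45,q0[0]-45:q0[0]+45]=1
for k in comps((gr<45)&m,60): print(cv2.boundingRect(k),cv2.minAreaRect(k))
E
```

```text
backed -0.7 [-2.4  2.9 -6.7]
[ 0.4 -0.5  0.6]
43.9167
0.225 [[302.3, 34.8], [336.2, 34.8], [334.6, 85.7], [301.7, 85.8]]
0.245 [[303.5, 29.9], [339.8, 29.9], [337.9, 84.3], [302.9, 84.3]]
cheeks [[285.4, 25.4], [357.2, 25.3], [354.2, 89.7], [285.3, 89.8]]
[318  60]
[184, 183, 183, 177, 161, 146, 141, 141, 140, 141, 141, 141, 140, 139, 130, 101, 67, 47, 41, 41, 40, 40, 41, 40, 40, 38, 36, 28, 23, 25, 27, 27, 27, 27, 28, 28, 27, 28, 27, 28, 28, 28, 28, 28, 29, 28, 28, 28, 28, 29, 29, 28, 28, 28, 28, 28, 27, 28, 26, 28, 28, 29, 27, 28, 27, 27, 27, 27, 28, 27, 28, 28, 28, 27, 26, 23, 16, 11, 25, 65, 109, 134, 141, 141, 142, 142, 142, 142, 140, 129, 99, 69, 61, 62, 64, 63, 63, 64, 63, 64]
[138, 136, 136, 133, 133, 133, 136, 135, 132, 123, 115, 111, 110, 113, 120, 126, 127, 125, 123, 134, 146, 149, 150, 151, 150, 149, 144, 125, 83, 40, 13, 12, 19, 25, 30, 31, 30, 28, 30, 30, 29, 29, 29, 29, 28, 29, 27, 28, 26, 27, 28, 25, 27, 27, 30, 37, 41, 43, 43, 42, 42, 41, 40, 69, 113, 136, 137, 134, 133, 134, 134, 135, 141, 154, 175, 199, 213, 216, 216, 216, 216, 216, 217, 217, 214, 203, 182, 172, 172, 171]
[94, 95, 95, 94, 94, 93, 95, 95, 94, 92, 92, 93, 93, 92, 93, 93, 94, 97, 109, 131, 146, 149, 150, 150, 150, 149, 142, 118, 80, 40, 16, 9, 15, 23, 28, 29, 29, 29, 29, 29, 28, 28, 29, 27, 28, 28, 28, 28, 28, 27, 27, 26, 26, 28, 35, 40, 42, 43, 42, 40, 41, 40, 40, 65, 115, 156, 176, 181, 180, 177, 177, 180, 180, 181, 181, 178, 177, 178, 178, 178, 178, 180, 180, 180, 178, 178, 178, 176, 174, 172]
(287, 27, 51, 62) ((312.0, 57.5), (61.0, 50.0), 90.0)
```

```bash
python3 -c "
from h import *
print(manip.hand_in(), manip.current_clock())"
```

```text
the job is handed in; nothing more can be done
the job is handed in; nothing more can be done
```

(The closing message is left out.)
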